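Butt a shaft to its stop and clamp it in a V-block with the T-handle screw

ROBOT

A 7-joint arm with a two-finger parallel gripper is mounted at the origin on a cart in front of the work surface, level with it; the furniture and walls round the work are solid. World frame = base frame: x ahead of the robot, y to its left, z up, the work surface at z = 0. Lengths are in m, angles in rad, forces in N, time in s.
With the tool pointing down it reaches from about 0.35 to 0.9 m from the base axis. Payload 19.9 kg.
Tool frame: the origin (TCP) lies between the finger pads; the fingertips stand 19 mm ahead of it and the grasp point (between the pads) is the TCP; z points along the fingers, y is the line along which they close (so a half turn about z gives the same grasp; the last joint's range is limited). The gripper opens to 94 mm and grips with 3 to 60 N. Pads are 16 mm wide; open, the fingers measure 119 mm over their backs; the gripper's body (75 mm by 177 mm) begins 78 mm behind the grasp point.
Start: joints at [1.284, 0.417, -0.01, 1.614, 0.005, 1.111, -0.053], TCP at [0.152, -0.606, 0.224] pointing down, gripper open.
Joint ranges: [-2.81, 2.81], [-0.39, 2.02], [-1.27, 1.25], [0.06, 2.57], [-1.19, 4.33], [0.19, 2], [-2.82, 2.82]. Speed limits (rad/s): [1.89, 1.89, 2.39, 2.39, 3.01, 3.01, 3.01].

INTERFACE

Orientations are given as a 3x3 rotation matrix whose columns are the frame's x, y, z axes.
In Python, from rig import robot gives the robot as it stands. Calls block until the motion is done:
- robot.move_ptp(position, orientation): joint-space move of the TCP to a pose.
- robot.move_linear(position, velocity=0.15, frame=None, threshold=None): straight line of the TCP; frame=None keeps the orientation; velocity is the mean speed in m/s. With threshold (N) it stops when the force on the tool has changed by that much, and returns True; else False.
- robot.goto_joints(angles): joint-space move.
- robot.gripper_to(opening): finger opening in m; the grip force is fixed at half the most; returns when the fingers have stopped.
- robot.pause(seconds).
- robot.ik(position, orientation): joint angles nearest the present ones, or None.
- robot.get_state(): the state.
- robot.grab_frame(name): name is "scene" or "top"; returns the picture (384x512x3 uint8, red, green, blue); there is no depth.
- robot.camera_info(name): a dict with "fx", "fy", "cx", "cy" (pixels), "rvec" (rotation vector, rad) and "tvec" (3), from world to camera coordinates, as OpenCV has them. Camera axes: x right, y down, z forward; pixel columns grow to the right and rows downward; lengths in m; the calibration is good to about 2 mm. A picture is of the moment at which its call begins. camera_info takes no time and is no camera call.
A pose or a line that the arm cannot do raises robot.PlanningError and nothing moves.
- robot.sign_off(): hands the job in; it is judged then, once.
The state is a dict: "time": time; "qpos": joint angles; "joint_vel": joint speeds; "effort": joint torques, N m; "ee_pos": TCP position; "tool_rot": TCP orientation; "force": force on the tool from outside, world axes, zero at the start; "moment": the same for the moment, N m; "opening": finger opening in m; "grasp_force": force on a finger pad.
Only numpy, scipy, OpenCV 4.12 (cv2) and the standard library are available. Lean on these libraries where they do the work, as an engineer would, in place of code of your own. Each camera call takes 0.05 s, during which the arm holds its last target. There are 200 camera calls.

TASK

The turned steel shaft lies loose in the V-block, short of the end stop, with the T-handle clamp wound up clear of it. Push the shaft along the V until its nose butts against the end stop, gently, so that the stop does not shift from its setting; then wind the T-handle down clockwise (it takes a few half turns) until its nylon tip nips the shaft firmly, and stop as soon as the handle has become distinctly stiffer, because overtightening marks the ground shaft. Leave the shaft clamped against the stop, let go of everything, and do not disturb the micrometer, the ring gauge and the objective can.

Things in the scene. Friction and masses are not known exactly. Their poses are not given: they have to be found in the camera images.
- v_block_clamp: Ground steel V-block, 50 wide x 110 long x 50 mm high, on a dark base plate 86 x 124 x 10 mm fixed to the desk. Origin: centre of the base's underside. z up, y along the V towards the end stop, x across; the V is open at its -y end. The shaft's axis in the V is at x = 0, z = 58 mm. A dark stirrup spans the V at y = 15 mm: legs out to x = +-32 mm, 20 mm wide, top at z = 110 (screw boss 116) mm.
- shaft: Loose stepped steel shaft in the V, about 0.36 kg: 22 mm diameter for 100 mm from the nose, then a tail 14 mm in diameter, 55 mm long, that sticks out of the V's open end. Origin: on its axis at the centre of the nose face; its y axis points out of the nose, to the stop; it extends from y = 0 to -155 mm. Starts 10 to 28 mm short of the stop; slides at 2 to 6 N.
- shaft_tail (a point): Centre of the shaft's tail end face (the end away from the stop), the face to push on.
- stop_face (a point): Centre of the tip of the end stop, an 8 mm steel rod on the shaft's axis at the V's far end, held in an aluminium bracket. The shaft is home when its nose face touches this point.
- end_stop (a joint): Position of the end stop rod along +y of the V-block, m. 0 is its setting. It is held only by friction: a push of 16 N on it shifts it.
- clamp_pad: Steel cup under the screw, 19 mm diameter, 7 mm high; it moves straight up and down and does not turn. Origin: centre of its lower face. A white nylon tip, 14 mm diameter, held in it bears on the shaft; it stands 3 to 5 mm out below the cup, set differently each time, and starts 5.5 to 9.5 mm above the shaft. Each 10 N of clamp force takes about 0.02 rad; 60 to 170 N is well nipped, over 250 N marks the shaft.
- bar_mid (a point): Middle of the T-handle's level bar, on the vertical screw axis, 67 mm above the cup's lower face. Bar: round steel, 9 mm diameter, 116 mm long, through a dark hub of 19 mm diameter that reaches 11 mm above the bar's centre line. Clockwise from above winds bar and cup down together, 8 mm a full turn.
- bar_end_a (a point): One end of the T-bar, 58 mm from the screw axis, on the bar's centre line. The thread drags with a steady 0.30 N m while the tip is free (6.7 N at 45 mm from the axis) and stays where it is left. Well nipped is 0.38 to 0.49 N m on the handle (8.5 to 11 N at 45 mm); at 0.57 N m the shaft is marked.
- bar_end_b (a point): The other end of the T-bar, 58 mm from the screw's axis.
- micrometer: Micrometer, 51 x 126 x 19 mm, lying on the desk in front of the V-block; a bystander. Origin: centre of its underside.
- ring_gauge: Knurled steel ring gauge, 46 mm diameter, 16 mm high, on the desk behind the V-block; a bystander. Origin: centre of its underside.
- objective_can: White ribbed can of a microscope objective, 47 mm diameter, 52 mm high, on the desk behind the V-block; a bystander. Origin: centre of its underside.

How it is judged:
On the way, in this order (a step that is already met when the one before it is completed fails the run):
1. the shaft is pushed home: its nose within 2 mm of the end stop, lying in the V, the clamp tip still clear of it (distance between shaft and stop_face below 0.002 m and angle between the y axis of shaft and the y axis of v_block_clamp, either way round below 0.03 rad and contact force between clamp_pad and shaft below 0.5 N), for 0.2 s.
2. the clamp tip bears on the shaft with at least 40 N while the shaft is against the stop (distance between shaft and stop_face below 0.002 m and angle between the y axis of shaft and the y axis of v_block_clamp, either way round below 0.03 rad and contact force between clamp_pad and shaft above 40 N), for 0.2 s.
At the end, for the whole second after the job is handed in: The shaft lies along the V (within 0.03 rad) with its nose within 2 mm of the end stop's tip, at rest, clamped by the tip with 40 to 200 N; the end stop is within 1.5 mm of its setting (all of step 2 and contact force between clamp_pad and shaft below 200 N and value of joint end_stop below 0.0015 m and linear speed of shaft below 0.01 m/s); the robot touches nothing.
It fails at once if the shaft is marked: clamp tip pressed on it with more than 250 N (contact force between clamp_pad and shaft above 250 N).
It fails at once if the end stop is shifted by more than 1.5 mm (value of joint end_stop above 0.0015 m).
It fails at once if the micrometer, ring gauge or objective can is moved by more than 20 mm (distance of any of micrometer, ring_gauge, objective_can from where it was at the start of the episode above 0.02 m).
It also fails if it takes over 72 s, if anything falls off the work surface, if the arm or the gripper's body presses on something with over 40 N, if the wrist force passes 120 N, or if a joint passes its speed limit or range.

## Working session

There is one attempt and no reset: what is moved stays moved. The work goes in short steps, each a Python script; the robot and the scene stay as the last script left them, time stands still between calls to the robot, and variables do not carry over. Pictures are saved under pics/ and viewed, at most 10 in all, crops included, and the job is handed in when it is done.

```bash
mkdir -p pics; ls
python3 - <<'E'
from rig import robot
import cv2
for n in("scene","top"):
    f=robot.grab_frame(n); cv2.imwrite(f"pics/{n}0.png",cv2.resize(f[:,:,::-1],(800,600),interpolation=cv2.INTER_CUBIC)); cv2.imwrite(f"raw_{n}0.png",f[:,:,::-1]); print(robot.camera_info(n))
s=robot.get_state();print(s)
E
```

```text
pics
{'fx': 467.0690199395281, 'fy': 467.0690199395281, 'cx': 255.53480797147634, 'cy': 192.22039363090553, 'rvec': array([ 2.01264499, -0.97914775,  0.52816727]), 'tvec': array([-0.34034284,  0.34017261,  0.56142865])}
{'fx': 396.31893319592785, 'fy': 396.31893319592785, 'cx': 253.672080237918, 'cy': 201.93817606256778, 'rvec': array([ 2.20173216, -2.13687603,  0.11901707]), 'tvec': array([-0.00148175,  0.54267565,  0.909204  ])}
{'time': 0.1, 'qpos': array([ 1.28354081,  0.4178884 , -0.01029896,  1.61410948,  0.00466206,
        1.11069457, -0.05299197]), 'joint_vel': array([-6.48636863e-04, -2.58954496e-04, -1.11913403e-03, -1.98283814e-03,
       -1.35738092e-05, -1.43499609e-03,  1.60694955e-03]), 'effort': array([ 9.14511038e-04, -8.52587557e+01,  6.39787652e-01, -4.26696754e+01,
       -4.88646131e-02,  1.63892400e-02,  6.67732843e-05]), 'ee_pos': array([ 0.15197762, -0.60591444,  0.22390588]), 'tool_rot': array([[ 9.69954895e-01,  2.43284616e-01, -3.12251350e-04],
       [ 2.43284811e-01, -9.69954350e-01,  1.02948054e-03],
       [-5.24127779e-05, -1.07451570e-03, -9.99999421e-01]]), 'force': array([ 0.3675484 ,  0.34259703, -0.98773606]), 'moment': array([0.03015312, 0.04274656, 0.01340758]), 'grasp_force': 0.0, 'opening': 0.09380026772093407}
```

View pics/scene0.png

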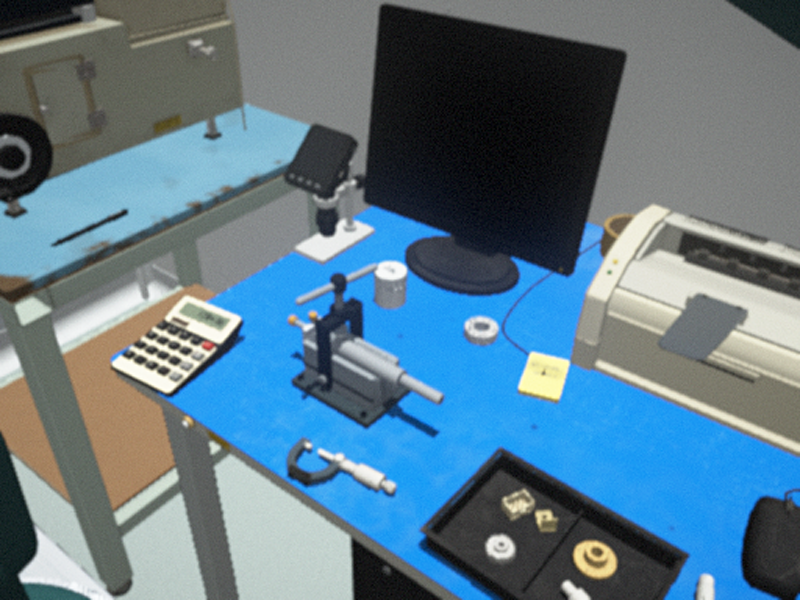

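View pics/top0.png

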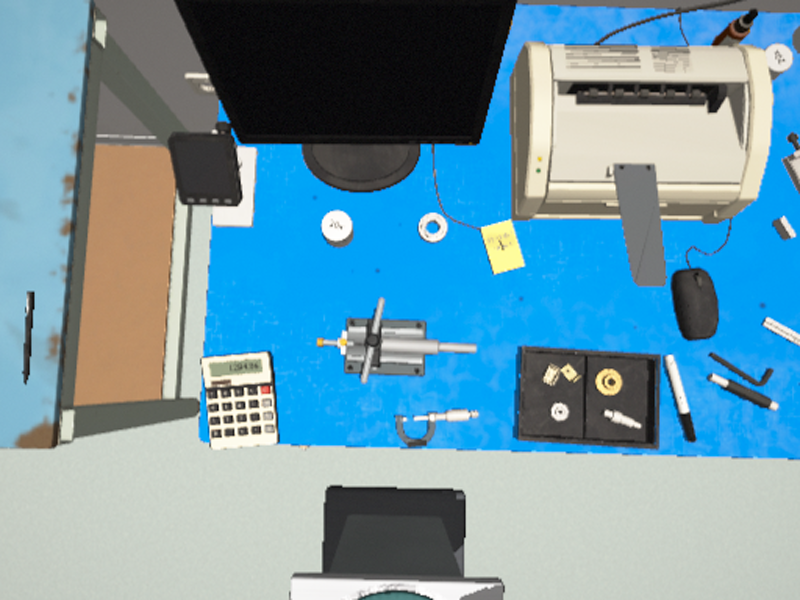

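The scene view shows the V-block at about (350,360) with the tail at (440,397) pointing right. In the top view (800x600) the hub is at (373,341), the bar ends at (380,300) and (365,381), the tail end at (477,349), and the stop rod at (320,342). I'll zoom in to measure.

```bash
cat > h.py <<'E'
import numpy as np, cv2
from rig import robot
def ray(n,uv):
    c=robot.camera_info(n);R=cv2.Rodrigues(c["rvec"])[0]
    d=R.T@np.array([(uv[0]-c["cx"])/c["fx"],(uv[1]-c["cy"])/c["fy"],1]);return -R.T@c["tvec"],d
def onz(n,uv,z):
    o,d=ray(n,uv);return o+d*(z-o[2])/d[2]
def two(uv1,uv2):
    (o1,d1),(o2,d2)=ray("top",uv1),ray("scene",uv2)
    t=np.linalg.lstsq(np.c_[d1,-d2],o2-o1,rcond=None)[0]
    p,q=o1+t[0]*d1,o2+t[1]*d2;return (p+q)/2,np.linalg.norm(p-q)
def proj(n,p):
    c=robot.camera_info(n);K=np.array([[c["fx"],0,c["cx"]],[0,c["fy"],c["cy"]],[0,0,1]])
    return cv2.projectPoints(np.array([p],float),c["rvec"],c["tvec"],K,None)[0].ravel()
E
python3 - <<'E'
import cv2,numpy as np
a=cv2.imread("raw_top0.png")[185:250,195:315]; b=cv2.imread("raw_scene0.png")[160:280,180:290]
a=cv2.resize(a,None,fx=6.5,fy=6.5,interpolation=cv2.INTER_CUBIC);b=cv2.resize(b,None,fx=5,fy=5,interpolation=cv2.INTER_CUBIC)
cv2.imwrite("pics/ta.png",a);cv2.imwrite("pics/sb.png",b);print(a.shape,b.shape)
E
```

```text
(422, 780, 3) (600, 550, 3)
```

View pics/ta.png

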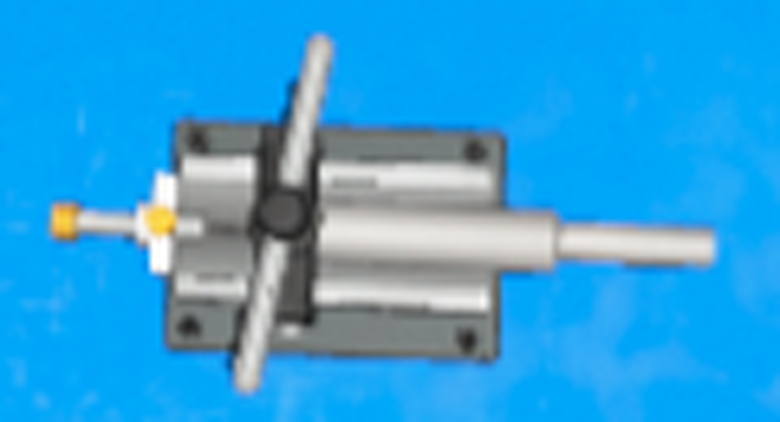

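View pics/sb.png

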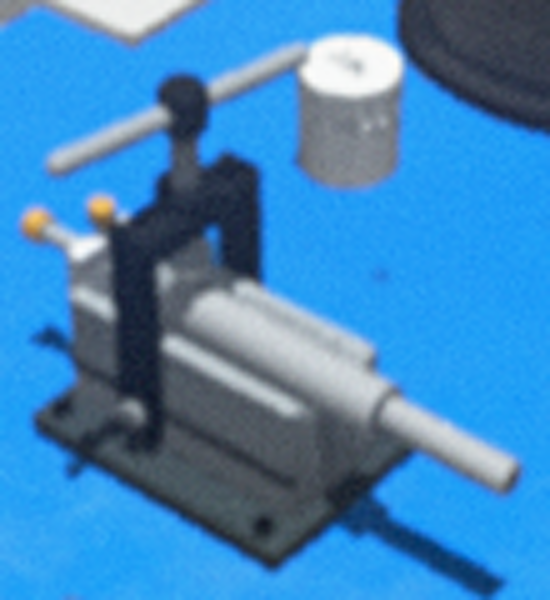

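Top crop: base corners are (177,122), (505,133), (497,360), (165,347), the bar ends (320,38) and (245,388), the hub (284,212), and the tail end (714,247). Scene crop: bar ends (50,162) and (305,50), hub (185,95), tail face (509,474).

Run:
```python
from h import *
np.set_printoptions(precision=4,suppress=True)
T=lambda u,v:((u+.5)/6.5-.5+195,(v+.5)/6.5-.5+185)
S=lambda u,v:((u+.5)/5-.5+180,(v+.5)/5-.5+160)
c=np.array([onz("top",T(*p),.010) for p in [(177,122),(505,133),(497,360),(165,347)]]);print(c,c.mean(0))
yd=(c[0]+c[3]-c[1]-c[2]);print("yaw of y",np.degrees(np.arctan2(yd[1],yd[0])), np.linalg.norm(yd)/2)
print("tail",two(T(712,247),S(509,474)),onz("top",T(714,247),.058))
print("bar front",two(T(245,386),S(52,160)),"back",two(T(319,40),S(303,52)))
for z in(.14,.147,.155):print(onz("top",T(245,388),z),onz("top",T(320,37),z))
print("shoulder axis",onz("top",T(335,235),.062),onz("top",T(545,240),.062))
print("stop knob",onz("top",T(64,221),.058))
# reach checks
for p in ([.45,.0,.2],):
    print(robot.ik(p,np.diag([1.,-1,-1])))
```

```text
[[ 0.5387  0.0914  0.01  ]
 [ 0.5383 -0.0304  0.01  ]
 [ 0.4544 -0.0295  0.01  ]
 [ 0.4555  0.0926  0.01  ]] [0.4967 0.031  0.01  ]
yaw of y 89.63210829514131 0.12193547270273383
tail (array([ 0.4958, -0.1019,  0.0584]), np.float64(0.0009913930761052574)) [ 0.4956 -0.1023  0.058 ]
bar front (array([0.4429, 0.0557, 0.1494]), np.float64(0.001273610697097007)) back (array([0.5533, 0.036 , 0.1459]), np.float64(0.0014061562524367948))
[0.4418 0.0565 0.14  ] [0.5546 0.0364 0.14  ]
[0.4418 0.0562 0.147 ] [0.5537 0.0362 0.147 ]
[0.4418 0.0558 0.155 ] [0.5526 0.0361 0.155 ]
shoulder axis [0.4956 0.0307 0.062 ] [ 0.496  -0.0426  0.062 ]
stop knob [0.4979 0.1259 0.058 ]
[ 0.5793  0.1836 -0.709   2.0373  0.1447  0.9692 -1.7744]
```

```bash
cat > push.py <<'E'
from h import *
np.set_printoptions(precision=4,suppress=True)
R0=np.array([[0,1,0],[1,0,0],[0,0,-1.]])
P=[.496,-.135,.14]
C=[(abs(q[6]),i) for i,R in enumerate((R0,R0@np.diag([-1,-1,1.]))) if (q:=robot.ik(P,R)) is not None]
R=(R0,R0@np.diag([-1,-1,1.]))[min(C)[1]];print(C)
robot.gripper_to(0.0); print(robot.get_state()["time"])
robot.move_ptp(P,R);print(robot.get_state()["time"])
robot.move_linear([.496,-.135,.060],velocity=.1)
s=robot.get_state();print(s["time"],s["qpos"],s["ee_pos"],s["force"],s["opening"])
h=robot.move_linear([.496,-.112,.060],velocity=.03,threshold=2)
s=robot.get_state();print(h,s["time"],s["ee_pos"],s["force"])
E
python3 push.py
```

```text
[(np.float64(0.03351813580067706), 0), (np.float64(2.3803191832410664), 1)]
1.5167
3.6333
4.5833 [ 0.6388  0.5055 -0.5295  1.9983  0.3746  0.7325 -0.1186] [ 0.4964 -0.135   0.0605] [-0.7665 -0.1203 -0.459 ] 0.00039869045078999566
True 5.2833 [ 0.4958 -0.1127  0.0598] [ 0.0899  0.2692 -0.4106]
```

Run:
```python
from h import *
np.set_printoptions(precision=4,suppress=True)
y=robot.get_state()["ee_pos"][1]; f0=robot.get_state()["force"][1]
while y<-.076:
    y+=.004
    h=robot.move_linear([.496,y,.060],velocity=.015,threshold=9.5)
    s=robot.get_state();print(h,round(s["time"],2),s["ee_pos"],s["force"])
    if h: break
cv2.imwrite("raw_top1.png",robot.grab_frame("top")[:,:,::-1])
```

```text
False 5.72 [ 0.4959 -0.1086  0.0599] [-0.31   -1.9103 -0.6524]
False 6.14 [ 0.496  -0.1044  0.06  ] [ 1.0459 -0.0722 -0.7722]
False 6.56 [ 0.4961 -0.1005  0.06  ] [-0.0285 -1.0074 -0.1976]
False 6.97 [ 0.496  -0.0965  0.06  ] [ 0.2548 -0.7267 -0.3792]
False 7.39 [ 0.4961 -0.0924  0.06  ] [ 0.4655 -1.083   0.1051]
True 7.67 [ 0.496  -0.0905  0.0599] [ 0.4674 -2.4899  1.2639]
```

Run:
```python
from h import *
np.set_printoptions(precision=4,suppress=True)
y=robot.get_state()["ee_pos"][1]
for k in range(4):
    y+=.0005
    h=robot.move_linear([.496,y,.060],velocity=.005,threshold=8)
    s=robot.get_state();print(h,round(s["time"],2),s["ee_pos"],s["force"])
    if h or s["force"][1]<-9: break
f=robot.grab_frame("top")[:,:,::-1];cv2.imwrite("raw_top1.png",f)
cv2.imwrite("pics/t1.png",cv2.resize(f[185:250,195:315],None,fx=6.5,fy=6.5,interpolation=cv2.INTER_CUBIC))
```

```text
False 8.03 [ 0.4959 -0.0904  0.0599] [ 1.0691 -4.6852 -0.0104]
False 8.28 [ 0.4959 -0.0904  0.06  ] [-0.7082 -7.2812 -0.7677]
False 8.53 [ 0.4959 -0.0903  0.06  ] [  0.9884 -10.0316  -0.9856]
```

View pics/t1.png

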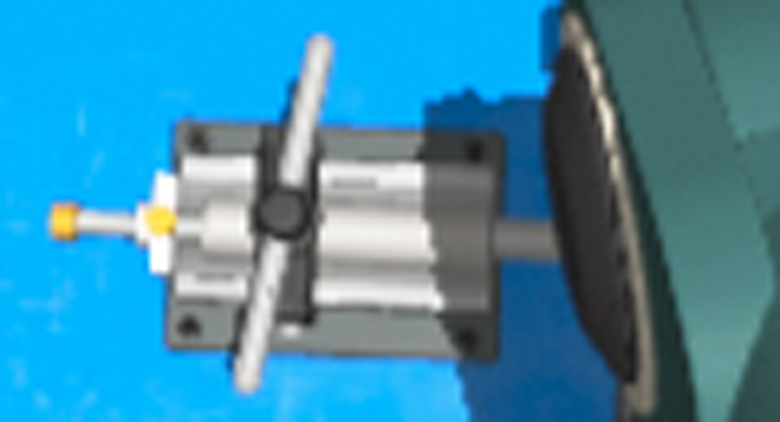

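The shaft nose at (203,225) meets the stop rod and the stop knob is still at (64,221), so the shaft is home: the force rises with no motion. Next I'll retract and move over the handle.

Run:
```python
from h import *
np.set_printoptions(precision=4,suppress=True)
robot.move_linear([.496,-.125,.060],velocity=.1)
robot.move_linear([.496,-.125,.19],velocity=.2)
robot.gripper_to(0.080)
s=robot.get_state();print(s["time"],s["opening"])
def Rz(d):
    a=np.radians(d);y=np.array([np.cos(a),np.sin(a),0]);z=np.array([0,0,-1.]);return np.c_[np.cross(y,z),y,z]
for d in (-340,-250,-160,-90,0,20,90,160,200,250):
    print(d,robot.ik([.498,.046,.142],Rz(d)),robot.ik([.498,.046,.19],Rz(d)) is not None)
```

```text
11.1667 0.08001098357069344
-340 [ 0.4585  0.386  -0.7319  1.9783  0.3279  0.8965 -0.0957] True
-250 [ 0.66    0.483  -1.0046  1.9731  0.5     0.957   1.3267] True
-160 [-1.0068  0.5182  1.0877  2.0222 -0.572   0.9447 -2.411 ] True
-90 [ 0.1949  0.3257 -0.4091  1.9863  0.1685  0.8619 -1.8759] True
0 [ 0.4127  0.3717 -0.674   1.9796  0.2965  0.8882 -0.4175] True
20 [ 0.4585  0.386  -0.7319  1.9783  0.3279  0.8965 -0.0957] True
90 [ 0.6159  0.4552 -0.9413  1.9742  0.456   0.939   1.0154] True
160 [ 0.7642  0.5762 -1.1708  1.9708  0.629   1.0217  2.0901] True
200 [-1.0068  0.5182  1.0877  2.0222 -0.572   0.9447 -2.411 ] True
250 [ 0.1479  0.3192 -0.3533  1.9878  0.144   0.8582 -2.2033] True
```

```bash
cat >> h.py <<'E'
def Rz(d):
    a=np.radians(d);y=np.array([np.cos(a),np.sin(a),0]);z=np.array([0,0,-1.]);return np.c_[np.cross(y,z),y,z]
def mz(n=5):
    m=[]
    for _ in range(n): m.append(robot.get_state()["moment"][2]); robot.pause(.02)
    return np.mean(m)
E
python3 - <<'E'
from h import *
np.set_printoptions(precision=4,suppress=True)
C=[.498,.046]
qh=robot.ik(C+[.185],Rz(160)); q=np.array(qh);q[6]+=np.radians(34);print(q)
robot.goto_joints(q)
s=robot.get_state();print(s["time"],s["ee_pos"],s["tool_rot"][:,1],s["moment"],s["force"])
ql=np.array(robot.ik(C+[.142],s["tool_rot"]));print(ql)
f=robot.grab_frame("scene")[:,:,::-1];t=robot.grab_frame("top")[:,:,::-1]
cv2.imwrite("pics/hov.png",np.hstack([cv2.resize(f[130:280,170:300],(390,450)),cv2.resize(t[170:270,190:310],(410,450))]))
E
```

```text
[ 0.8047  0.5069 -1.2091  1.9327  0.5404  1.0813  2.7532]
13.6083 [0.498  0.0459 0.185 ] [-0.9705 -0.2411  0.0001] [ 0.0982 -0.0019 -0.0207] [-0.09   -0.2045  0.5806]
[ 0.7493  0.5597 -1.1451  1.971   0.6079  1.0099  2.7003]
```

View pics/hov.png

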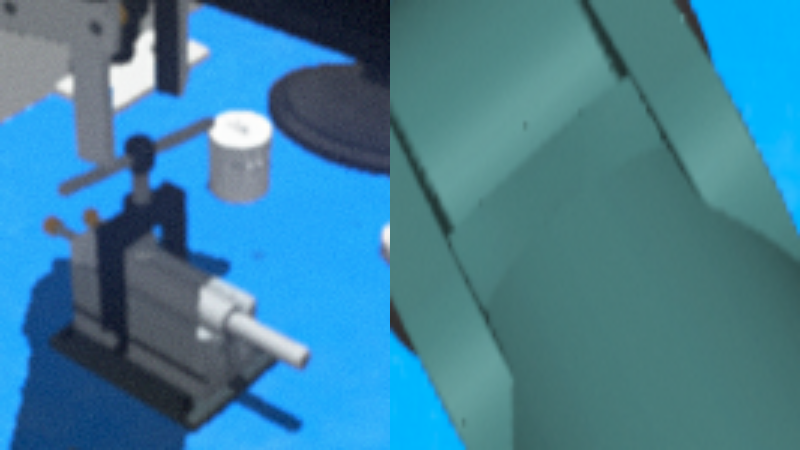

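The front finger at (95,160) hovers beside the bar's front end, on the -y side, and the bar is clear below it. I'll lower and wind.

Run:
```python
from h import *
np.set_printoptions(precision=4,suppress=True)
h=robot.move_linear([.498,.046,.142],velocity=.08,threshold=8)
s=robot.get_state();print(h,s["time"],s["ee_pos"],s["qpos"][6],s["force"],"tare",mz())
if h: raise SystemExit
q=np.array(s["qpos"])
for d in (10,10,20,40,60,50):
    q[6]-=np.radians(d);robot.goto_joints(q)
    s=robot.get_state();print(d,round(s["time"],2),s["ee_pos"],s["qpos"][6],s["force"],mz(3))
```

```text
False 14.4 [0.4981 0.0462 0.1421] 2.7009273517115657 [-0.468   0.723  -0.2131] tare 0.014529968936779002
10 14.78 [0.4983 0.0456 0.1423] 2.526236150666567 [ 0.2468 -3.5009 -0.2677] 0.13718821341774756
10 15.12 [0.4983 0.0457 0.1422] 2.3519740207706485 [ 0.7169 -5.1708 -2.3685] 0.17037698906685203
20 15.61 [0.4979 0.0457 0.1421] 2.003338584815852 [-0.2576 -5.0174 -1.7802] 0.17508639840899334
40 16.39 [0.498  0.0465 0.1422] 1.3077445329975692 [-1.9198 -1.8561 -0.1879] 0.08967061679275691
60 17.46 [0.4989 0.046  0.1423] 0.25823918970232984 [ 5.0342 -3.2948 -4.8335] 0.2708265375854307
50 18.38 [0.4985 0.0455 0.1421] -0.61444648353487 [ 2.0628 -6.3796 -3.1515] 0.27507324122588206
```

```bash
cat > wind.py <<'E'
from h import *
import sys
def wind(step,n,stop,qmin=-2.78):
    q=np.array(robot.get_state()["qpos"]) if not hasattr(wind,"q") else wind.q
    for i in range(n):
        if q[6]-np.radians(step)<qmin: print("range");break
        q[6]-=np.radians(step);robot.goto_joints(q)
        s=robot.get_state();a=s["moment"][2];b=mz(4)
        print(f"{s['time']:.2f} cmd {q[6]:.3f} act {s['qpos'][6]:.3f} m {a:.3f} {b:.3f} F {s['force'].round(1)} eff {s['effort'][6]:.3f}")
        if max(a,b)>stop: print("STOP");break
    wind.q=q
E
python3 - <<'E'
from wind import *
wind(5,12,.37)
E
```

```text
18.68 cmd -0.702 act -0.702 m 0.218 0.238 F [-0.  -5.5 -2.9] eff -1.018
19.00 cmd -0.789 act -0.789 m 0.263 0.223 F [ 0.2 -6.4 -3.5] eff -1.020
19.32 cmd -0.876 act -0.876 m 0.215 0.234 F [ 0.1 -5.  -3. ] eff -1.017
19.63 cmd -0.963 act -0.963 m 0.166 0.207 F [-1.  -5.8 -3.2] eff -1.013
19.95 cmd -1.051 act -1.051 m 0.287 0.212 F [-1.2 -5.2 -3. ] eff -1.007
20.27 cmd -1.138 act -1.138 m 0.218 0.198 F [-1.7 -5.3 -3.5] eff -1.001
20.58 cmd -1.225 act -1.225 m 0.230 0.197 F [-1.7 -5.5 -2.5] eff -0.981
20.90 cmd -1.313 act -1.313 m 0.204 0.170 F [-3.2 -4.  -2.4] eff -0.986
21.22 cmd -1.400 act -1.400 m 0.230 0.206 F [-1.8 -4.  -1.1] eff -0.967
21.53 cmd -1.487 act -1.487 m 0.165 0.167 F [-2.2 -2.9 -2. ] eff -0.969
21.85 cmd -1.574 act -1.574 m 0.158 0.175 F [-3.1 -4.3 -2.6] eff -1.002
22.17 cmd -1.662 act -1.661 m 0.188 0.179 F [-2.6 -2.6 -2.5] eff -1.094
```

Run:
```python
from wind import *
wind(2.5,5,.36)
```

```text
22.48 cmd -1.704 act -1.703 m 0.228 0.200 F [-3.7 -3.  -3. ] eff -0.624
22.80 cmd -1.748 act -1.747 m 0.161 0.205 F [-3.4 -2.8 -3.9] eff -0.651
23.12 cmd -1.791 act -1.790 m 0.245 0.203 F [-4.7 -2.5 -2.7] eff -0.775
23.43 cmd -1.835 act -1.833 m 0.181 0.172 F [-3.7 -2.3 -2.2] eff -0.765
23.75 cmd -1.878 act -1.877 m 0.136 0.158 F [-3.8 -1.4 -3.5] eff -0.757
```

Run:
```python
from wind import *
wind(5,10,.30)
```

```text
24.07 cmd -1.964 act -1.961 m 0.167 0.152 F [-2.2 -0.9 -2.9] eff -1.271
24.38 cmd -2.051 act -2.047 m 0.088 0.111 F [-2.1 -0.7 -2.4] eff -1.247
24.70 cmd -2.138 act -2.134 m 0.136 0.091 F [-1.5 -0.8 -1.5] eff -1.221
25.02 cmd -2.226 act -2.222 m 0.076 0.067 F [-1.   0.  -1.4] eff -1.210
25.33 cmd -2.313 act -2.309 m 0.089 0.079 F [-0.4  0.9 -1.3] eff -1.207
25.65 cmd -2.400 act -2.396 m 0.075 0.104 F [ 1.3 -0.3 -1.7] eff -1.212
25.97 cmd -2.487 act -2.483 m 0.048 0.068 F [ 1.4 -0.4 -1.6] eff -1.222
26.28 cmd -2.575 act -2.571 m 0.092 0.122 F [ 2.1 -1.8 -1.9] eff -1.240
26.60 cmd -2.662 act -2.658 m 0.166 0.148 F [ 3.5 -1.2 -2.5] eff -1.266
26.92 cmd -2.749 act -2.746 m 0.167 0.143 F [ 3.4 -2.  -2.6] eff -1.215
```

Run:
```python
from h import *
f=robot.grab_frame("scene")[:,:,::-1]
cv2.imwrite("pics/w1.png",cv2.resize(f[150:280,170:300],(600,600),interpolation=cv2.INTER_CUBIC))
s=robot.get_state();print(s["time"],s["ee_pos"],s["tool_rot"][:,1],s["force"])
```

```text
27.0333 [0.49847689 0.04564248 0.14215317] [-4.71211206e-01 -8.82020398e-01  1.30302892e-04] [ 3.40548858 -0.93928277 -2.70755999]
```

View pics/w1.png

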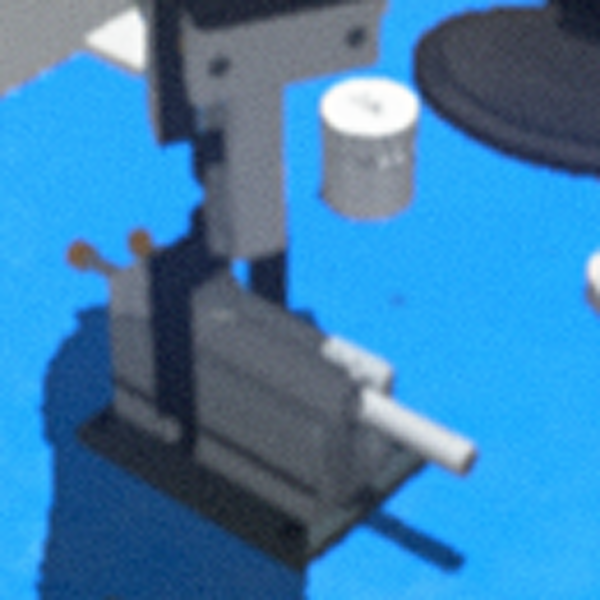

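Run:
```python
from h import *
np.set_printoptions(precision=4,suppress=True)
def rd(t):
    s=robot.get_state();print(t,round(s["time"],2),"e",s["effort"],"m",s["moment"],"F",s["force"],"v7",s["joint_vel"][6])
rd("loaded");robot.pause(.2);rd("loaded")
q=np.array(robot.get_state()["qpos"]);q[6]+=np.radians(4);robot.goto_joints(q);rd("back");robot.pause(.15);rd("back2")
robot.move_linear([.498,.046,.188],velocity=.12);rd("up")
q=np.array(robot.get_state()["qpos"]);q[6]+=np.radians(120);robot.goto_joints(q);rd("turned");robot.pause(.15);rd("turned")
f=robot.grab_frame("scene")[:,:,::-1]
cv2.imwrite("pics/w2.png",cv2.resize(f[150:250,180:300],(720,600),interpolation=cv2.INTER_CUBIC))
```

```text
loaded 27.03 e [ -0.8368 -63.1158 -21.8975 -31.8754  -0.9667   0.6068  -0.1573] m [-0.2556 -0.902   0.1385] F [ 3.4055 -0.9393 -2.7076] v7 -0.010373189313158573
loaded 27.23 e [ -0.9688 -63.1069 -22.031  -31.7427  -1.0681   0.6275  -0.1245] m [-0.2998 -1.0156  0.1757] F [ 3.9239 -1.2214 -2.9817] v7 -0.006569871266122456
back 27.48 e [  0.0517 -62.8005 -20.7392 -33.1864   0.072   -0.0467   1.0102] m [0.0545 0.03   0.0111] F [ 0.1088  0.5711 -0.6842] v7 -0.028088855147013304
back2 27.63 e [ -0.0135 -62.8324 -20.7944 -33.1235   0.0569  -0.0393  -0.0113] m [ 0.0098  0.0315 -0.0329] F [ 0.649  -0.0154  0.2446] v7 0.005902128057785799
up 28.17 e [  0.1849 -59.5977 -20.0959 -37.4518  -0.1052   0.039    0.1192] m [ 0.0604 -0.0333 -0.0125] F [-0.0839 -0.199  -0.6887] v7 -0.002591086020298276
turned 30.06 e [ -0.0276 -57.5244 -19.2055 -36.3175  -0.0377  -0.0241   0.0523] m [-0.0647 -0.061  -0.0277] F [-0.5328  0.9907 -0.9371] v7 0.0006997455334136296
turned 30.21 e [ -0.0216 -57.5408 -19.2113 -36.3438  -0.0396  -0.0235  -0.0211] m [-0.0877 -0.0723 -0.    ] F [ 0.0933 -0.0875 -0.1846] v7 0.0014331826151632787
```

View pics/w2.png

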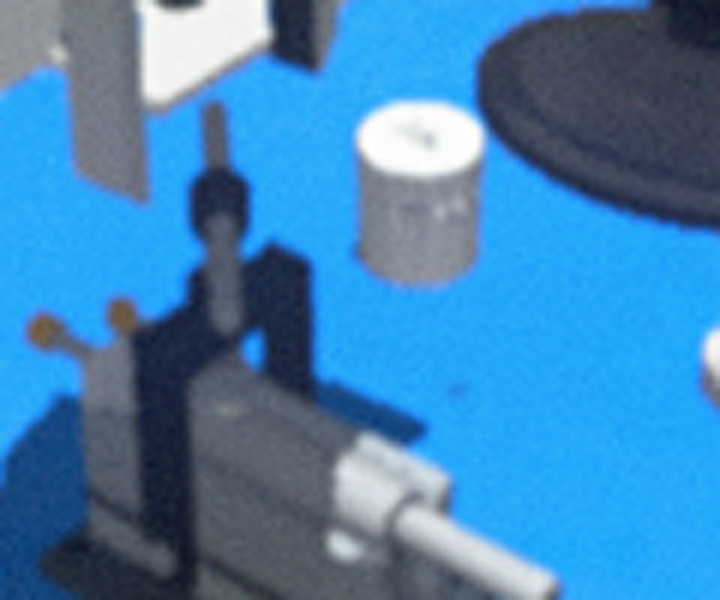

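Bar ends are at (215,108) and (225,325), so it has turned about 305° as intended and is now near 45°. Readings at rest understate the drag, so I'll finish with the closed fingers pushing one bar end along its arc. The in-motion force threshold will catch the nip.

```bash
cat > fin.py <<'E'
from h import *
np.set_printoptions(precision=3,suppress=True)
C=np.array([.498,.046]);LEAD=.0182;R0=.041;Z=.140
def pose(th,gap=0.,z=Z):
    a=np.radians(th);u=np.array([np.cos(a),np.sin(a)]);t=np.array([np.sin(a),-np.cos(a)])
    return np.r_[C+R0*u-(LEAD+gap)*t,z],Rz(th-90-10)
def barang(s):   # bar angle implied by the actual TCP in contact
    d=s["ee_pos"][:2]-C; return np.degrees(np.arctan2(d[1],d[0])-np.arctan2(LEAD,R0))
def chord(th0,th1,thr,v=.03,gap=.004):
    p,R=pose(th0,gap);robot.move_linear(p,velocity=.05,frame=R)
    p,R=pose(th1);h=robot.move_linear(p,velocity=v,frame=R,threshold=thr)
    s=robot.get_state();t=Rz(th1-90)[:2,1]
    print(f"{s['time']:.2f} {th0:.0f}->{th1:.0f} trip {h} bar {barang(s):.1f} Ft {-s['force'][:2]@t:.2f} F {s['force']} mz {s['moment'][2]:.3f}")
    return h,barang(s)
E
python3 - <<'E'
from fin import *
robot.gripper_to(0.0)
p,R=pose(-136,.008,.185);print(robot.ik(p,R));robot.move_ptp(p,R)
p[2]=Z;h=robot.move_linear(p,velocity=.1,threshold=10);s=robot.get_state();print(h,s["time"],s["ee_pos"],s["force"])
if not h:
    for th in (-136,-151):
        h,b=chord(th,th-15,9.0,gap=.006)
        if h:break
E
```

```text
[ 0.837  0.401 -1.08   1.965  0.416  1.02   1.729]
False 34.1167 [ 0.487 -0.001  0.14 ] [-0.363  0.56   1.274]
35.10 -136->-151 trip False bar -150.0 Ft 5.77 F [ 4.187 -4.279 -2.64 ] mz 0.008
36.10 -151->-166 trip False bar -165.4 Ft 5.27 F [ 3.444 -4.57  -1.572] mz -0.055
```

Run:
```python
from fin import *
for th in (-166,-181,-196,-211):
    h,b=chord(th,th-15,9.0,gap=.004)
    if h:break
```

```text
37.02 -166->-181 trip False bar -180.4 Ft 5.52 F [ 2.336 -5.557 -2.022] mz -0.032
37.93 -181->-196 trip False bar -195.3 Ft 5.56 F [ 1.359 -6.171 -1.722] mz 0.041
38.85 -196->-211 trip False bar 149.9 Ft 5.84 F [-0.472 -6.53  -1.706] mz 0.016
39.44 -211->-226 trip True bar 146.2 Ft 3.98 F [-1.889 -3.775  2.978] mz 0.038
```

Run:
```python
from fin import *
th=-212
for k in range(2):
    h,b=chord(th,-226,9.0,v=.02,gap=.003)
    b=b-360 if b>0 else b
    th=b+1
```

```text
40.53 -212->-226 trip False bar 135.3 Ft 6.76 F [-2.258 -7.395  1.241] mz 0.020
41.17 -224->-226 trip False bar 134.5 Ft 6.56 F [-4.139 -5.164  2.375] mz 0.047
```

Run:
```python
from fin import *
th=-225
for k in range(2):
    h,b=chord(th,th-4,9.7,v=.02,gap=.002)
    for _ in range(3):
        robot.pause(.03);s=robot.get_state();t=Rz(th-94)[:2,1];print("   Ft",-s['force'][:2]@t, s["force"][2])
    th-=4
    if h:break
```

```text
41.82 -225->-229 trip False bar 131.7 Ft 7.71 F [-5.454 -5.484  2.484] mz 0.000
   Ft 6.301809182801535 2.43907629673073
   Ft 6.036779818870198 3.4490101323085334
   Ft 6.8564550455662285 2.934084637935853
42.57 -229->-233 trip False bar 127.8 Ft 6.83 F [-4.821 -4.947  2.22 ] mz 0.008
   Ft 7.388783239468127 2.75201557828733
   Ft 6.659321262386724 2.0529484517709564
   Ft 6.970714256339305 1.987561827744786
```

```bash
cat >> fin.py <<'E'
def rest(th,n=8):
    F=[]
    for _ in range(n): F.append(robot.get_state()["force"]);robot.pause(.015)
    F=np.mean(F,0);t=Rz(th-90)[:2,1];u=Rz(th)[:2,1];return -F[:2]@t,F[:2]@u,F[2]
def creep(th0,th1,step,v=.02,stopF=8.3):
    th=th0
    while th>th1:
        th-=step;p,R=pose(th);h=robot.move_linear(p,velocity=v,frame=R,threshold=5)
        s=robot.get_state();f=rest(th);b=barang(s);b-=360*(b>0)
        print(f"{s['time']:.2f} cmd {th:.1f} bar {b:.2f} trip {h} Ft,Fr,Fz {np.round(f,2)}")
        if h or f[0]>stopF: print("STOP");break
E
python3 - <<'E'
from fin import *
creep(-233,-238,2.5)
E
```

```text
42.92 cmd -235.5 bar -234.50 trip False Ft,Fr,Fz [ 7.82 -0.37  1.91]
43.30 cmd -238.0 bar -236.94 trip False Ft,Fr,Fz [ 7.67 -1.21  1.53]
```

Run:
```python
from fin import *
creep(-238,-241,1.5,stopF=8.8)
f=robot.grab_frame("scene")[:,:,::-1]
cv2.imwrite("pics/w3.png",cv2.resize(f[150:250,180:300],(720,600),interpolation=cv2.INTER_CUBIC))
```

```text
43.68 cmd -239.5 bar -238.32 trip False Ft,Fr,Fz [ 8.05 -1.15  1.99]
44.07 cmd -241.0 bar -239.77 trip False Ft,Fr,Fz [ 8.22 -1.13  1.65]
```

View pics/w3.png

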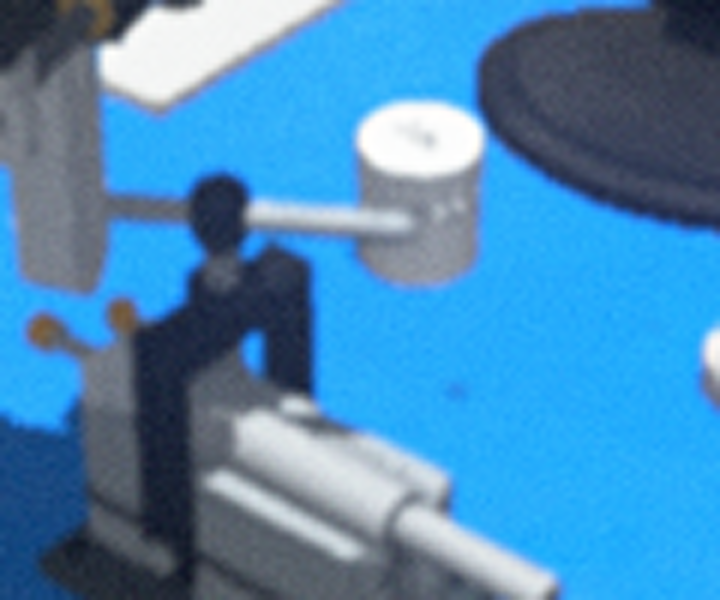

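The bar now points at about 120°, with the pusher on its left end at (105,205). The tangential force is climbing steadily at about the slope expected for a nip. One confirming push from clear.

Run:
```python
from fin import *
p,R=pose(-240,.004);robot.move_linear(p,velocity=.05,frame=R);print("free",rest(-240))
for thr in (7.5,9.0):
    p,R=pose(-240,.003);robot.move_linear(p,velocity=.05,frame=R)
    p,R=pose(-242);h=robot.move_linear(p,velocity=.02,frame=R,threshold=thr)
    s=robot.get_state();b=barang(s);print(thr,h,round(s["time"],2),b-360*(b>0),rest(-242))
```

```text
free (np.float64(-0.012939091963024184), np.float64(-0.12389943981511249), np.float64(0.12310615942957975))
7.5 True 45.14 -239.7403313082932 (np.float64(3.598100976543518), np.float64(-0.022364604939915447), np.float64(2.9635214920513446))
9.0 False 45.9 -241.24429892639756 (np.float64(6.93722122665007), np.float64(-0.2094438545314651), np.float64(3.271098323898099))
```

Run:
```python
from fin import *
creep(-242,-247.9,2,stopF=10)
```

```text
46.28 cmd -244.0 bar -242.99 trip False Ft,Fr,Fz [ 7.7  -0.28  4.14]
46.67 cmd -246.0 bar -244.97 trip False Ft,Fr,Fz [ 8.17 -0.69  3.87]
47.05 cmd -248.0 bar -246.90 trip False Ft,Fr,Fz [ 8.38 -0.76  3.55]
```

Run:
```python
from fin import *
creep(-248,-259.9,2,stopF=9.2)
```

```text
47.43 cmd -250.0 bar -248.85 trip False Ft,Fr,Fz [ 8.47 -1.25  3.32]
47.82 cmd -252.0 bar -250.84 trip False Ft,Fr,Fz [ 8.45 -1.28  3.4 ]
48.20 cmd -254.0 bar -252.77 trip False Ft,Fr,Fz [ 8.31 -1.52  3.4 ]
48.58 cmd -256.0 bar -254.70 trip False Ft,Fr,Fz [ 8.41 -1.32  2.99]
48.97 cmd -258.0 bar -256.66 trip False Ft,Fr,Fz [ 8.64 -1.21  2.87]
49.35 cmd -260.0 bar -258.61 trip False Ft,Fr,Fz [ 9.02 -1.58  2.74]
```

Run:
```python
from fin import *
creep(-260,-267.9,2,stopF=11.3)
```

```text
49.73 cmd -262.0 bar -260.57 trip False Ft,Fr,Fz [ 8.99 -2.05  2.45]
50.12 cmd -264.0 bar -262.56 trip False Ft,Fr,Fz [ 9.13 -2.    2.3 ]
50.50 cmd -266.0 bar -264.50 trip False Ft,Fr,Fz [ 8.98 -1.72  2.39]
50.88 cmd -268.0 bar -266.45 trip False Ft,Fr,Fz [ 9.23 -2.25  1.74]
```

Run:
```python
from fin import *
creep(-268,-275.9,2,stopF=10.8)
```

```text
51.27 cmd -270.0 bar -268.41 trip False Ft,Fr,Fz [ 8.99 -2.31  2.23]
51.65 cmd -272.0 bar -270.37 trip False Ft,Fr,Fz [ 9.15 -1.96  2.09]
52.03 cmd -274.0 bar -272.37 trip False Ft,Fr,Fz [ 9.08 -2.08  1.93]
52.42 cmd -276.0 bar -274.30 trip False Ft,Fr,Fz [ 9.42 -2.7   1.71]
```

Run:
```python
from h import *
f=robot.grab_frame("scene")[:,:,::-1];cv2.imwrite("raw_scene3.png",f)
a=cv2.imread("raw_scene0.png")
for n,z in(("hub top init",.1475+.011),("hub top -10mm",.1375+.011),("-5.5",.142+.011)):print(n,proj("scene",[.498,.046,z]))
cr=lambda i:cv2.resize(i[165:225,190:255],(390,360),interpolation=cv2.INTER_CUBIC)
cv2.imwrite("pics/cmp.png",np.hstack([cr(a),cr(f)]))
for i in(a,f):print(cv2.cvtColor(np.ascontiguousarray(i),cv2.COLOR_BGR2GRAY)[170:195,213:220].mean(1).round())
```

```text
hub top init [215.40481747 175.23443546]
hub top -10mm [215.5886456  179.98304798]
-5.5 [215.50624355 177.85445414]
[136. 135. 137. 131. 115.  82.  61.  58.  55.  54.  52.  52.  58.  65.
  60.  50.  51.  64.  79.  88.  91.  90.  89.  86.  80.]
[144. 145. 145. 145. 144. 144. 142. 144. 130.  94.  62.  51.  55.  57.
  53.  56.  64.  71.  66.  60.  56.  64.  79.  87.  85.]
```

View pics/cmp.png

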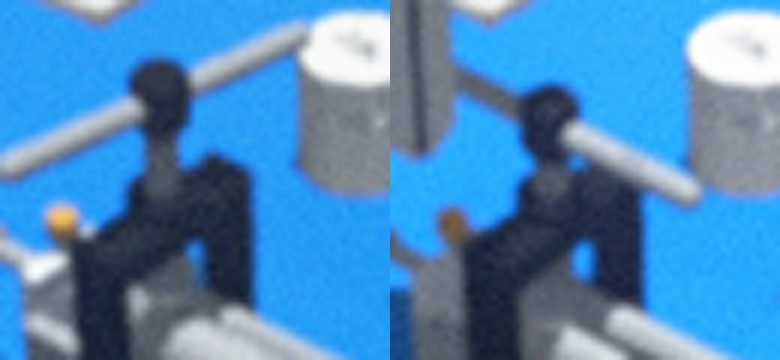

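The hub has dropped about 4.4 px, which is about 9.3 mm, so nip must be imminent. The bar's far end is at crop (690,188), and I'll use it to check the true bar angle.

Run:
```python
from h import *
from fin import C
for uv in ((700,192),(690,186)):
    p=onz("scene",((uv[0]-390+.5)/6-.5+190,(uv[1]+.5)/6-.5+165),.138);d=p[:2]-C;print(p,np.hypot(*d),np.degrees(np.arctan2(d[1],d[0])))
# initial check with the same camera
p=onz("scene",((303)/6+190,28/6+165),.1475);d=p[:2]-C;print(np.hypot(*d),np.degrees(np.arctan2(d[1],d[0])))
```

```text
[ 0.499 -0.011  0.138] 0.05743545758959503 -89.0748204445961
[ 0.499 -0.007  0.138] 0.05336770991613622 -88.49080713418756
0.05632787873965475 -12.053170434181755
```

Run:
```python
from fin import *
M=[];E=[];F=[]
for _ in range(20):
    s=robot.get_state();M.append(s["moment"][2]);E.append(s["effort"][6]);F.append(s["force"]);robot.pause(.01)
F=np.mean(F,0);th=-269.
u=Rz(th)[:2,1];t=Rz(th-90)[:2,1];d=s["ee_pos"][:2]-C
Ft,Fr=-F[:2]@t,F[:2]@u
print(s["time"],"mz",np.mean(M),np.std(M),"eff",np.mean(E),E[-1],"Ft",Ft,"Fr",Fr,"tcp radial",d@u,"lead",-d@t,s["tool_rot"][:,1],s["ee_pos"])
# torque about screw axis from wrench at the TCP
print("torque on bar about screw", -(d[0]*F[1]-d[1]*F[0])*-1, "with mz", np.mean(M)+d[0]*F[1]-d[1]*F[0])
```

```text
52.7583 mz 0.021855000595579262 0.02957961529420736 eff -0.024049150350037962 -0.02384812803938985 Ft 9.605220335249609 Fr -1.1047138428681536 tcp radial 0.04288419981083857 lead 0.014478360702477221 [ 0.961 -0.277 -0.003] [0.483 0.089 0.139]
torque on bar about screw 0.42790663357403885 with mz 0.4497616341696181
```

Run:
```python
from fin import *
creep(-276,-279.9,2,stopF=11)
T=lambda u,v:((u+.5)/6.5-.5+195,(v+.5)/6.5-.5+185)
S=lambda u,v:((u+.5)/5-.5+180,(v+.5)/5-.5+160)
print("knob",two(T(160,220),S(100,208)))
```

```text
53.02 cmd -278.0 bar -276.24 trip False Ft,Fr,Fz [ 9.7  -2.45  1.88]
53.40 cmd -280.0 bar -278.19 trip False Ft,Fr,Fz [ 9.7  -2.6   1.55]
knob (array([0.498, 0.09 , 0.082]), np.float64(0.00101873979842796))
```

Run:
```python
from fin import *
creep(-280,-284.9,2.5,stopF=11)
print(rest(-285,14))
```

```text
53.78 cmd -282.5 bar -280.70 trip False Ft,Fr,Fz [10.02 -2.37  1.32]
54.17 cmd -285.0 bar -283.16 trip False Ft,Fr,Fz [ 9.76 -2.9   1.34]
(np.float64(9.645267097116692), np.float64(-2.4563880944767584), np.float64(1.2033287036950688))
```

```bash
cat > tip.py <<'E'
from h import *
C=np.array([.498,.046])
def bar(f,z=.138):
    hsv=cv2.cvtColor(np.ascontiguousarray(f),cv2.COLOR_BGR2HSV)
    m=((hsv[...,1]<70)&(hsv[...,2]>75)).astype(np.uint8);m[:182]=0;m[202:]=0;m[:,:219]=0;m[:,247:]=0
    n,l,st,ce=cv2.connectedComponentsWithStats(m);k=1+np.argmax(st[1:,4]);ys,xs=np.where(l==k)
    c=np.c_[xs,ys].astype(np.float32);vx,vy,x0,y0=cv2.fitLine(c,cv2.DIST_L2,0,.01,.01).ravel()
    a,b=onz("scene",(x0-8*vx,y0-8*vy),z),onz("scene",(x0+8*vx,y0+8*vy),z);d=(b-a)[:2]
    g=cv2.cvtColor(np.ascontiguousarray(f),cv2.COLOR_BGR2GRAY)[165:190,213:219].mean(1);i=np.argmax(g<98)
    return st[k],np.degrees(np.arctan2(d[1],d[0])),164+i+(g[i-1]-98)/(g[i-1]-g[i])
print(bar(cv2.imread("raw_scene3.png")))
f=robot.grab_frame("scene")[:,:,::-1];cv2.imwrite("raw_scene4.png",f);print(bar(f))
for z in (.1475,.1376):print(proj("scene",[*C,z+.011]))
g=[]
for i in ("raw_scene0.png","raw_scene3.png","raw_scene4.png"):
    im=cv2.imread(i);r=cv2.cvtColor(im,cv2.COLOR_BGR2GRAY)[165:190,214:218].mean(1);k=np.argmax(r<98);g.append(164+k+(r[k-1]-98)/(r[k-1]-r[k]))
print("hub rows",g)
# V-block + shaft motion: patch shift between frames
for nm,(r0,r1,c0,c1) in {"tail":(225,252,240,276),"stop":(195,212,182,205)}.items():
    a,b=[np.float32(cv2.imread(i,0)[r0:r1,c0:c1]) for i in ("raw_scene3.png","raw_scene4.png")];print(nm,cv2.phaseCorrelate(a,b))
E
python3 tip.py
```

```text
(array([219, 182,  28,  17, 188], dtype=int32), np.float64(-48.15527209386557), np.float64(178.82532751091702))
(array([219, 185,  19,  16,  96], dtype=int32), np.float64(-100.33403746260365), np.float64(178.89473684210526))
[215.40481747 175.23443546]
[215.5868201 179.9358921]
hub rows [np.float64(174.375), np.float64(178.68823529411765), np.float64(178.74193548387098)]
tail ((-0.2294556582332703, 0.4592590918537205), 0.9957119216644225)
stop ((0.1860218721188911, -0.5052875825045451), 0.8925756221568143)
```

```bash
cat >> fin.py <<'E'
def tau(n=8):
    T=[];F=[]
    for _ in range(n):
        s=robot.get_state();d=s["ee_pos"][:2]-C;f=s["force"];T.append(d[0]*f[1]-d[1]*f[0]+s["moment"][2]);F.append(f);robot.pause(.012)
    return round(s["time"],2),np.mean(T),np.mean(F,0),s["ee_pos"]
E
python3 - <<'E'
from fin import *
B=-279.
a=np.radians(B);u=np.array([np.cos(a),np.sin(a)]);t=np.array([np.sin(a),-np.cos(a)])
g=lambda off,z=Z:np.r_[C+R0*u+off*t,z]
R=robot.get_state()["tool_rot"]
print(tau())
robot.move_linear(g(-.022),velocity=.08)
robot.move_linear(g(-.022,.172),velocity=.15)
robot.move_linear(g(.023,.172),velocity=.15)
h=robot.move_linear(g(.023),velocity=.12,threshold=10);print(h,tau(5))
for off in (.0145,.0130,.0115,.0100):
    h=robot.move_linear(g(off),velocity=.03,threshold=9);print(h,off,tau(6))
    if h:break
E
```

```text
(54.64, np.float64(0.47778709112159434), array([-10.022,   0.328,   1.158]), array([0.49 , 0.09 , 0.139]))
False (56.17, np.float64(-0.017031449692029535), array([ 0.108, -0.334,  0.683]), array([0.527, 0.083, 0.14 ]))
False 0.0145 (56.66, np.float64(-0.03178421138445477), array([0.756, 0.069, 0.722]), array([0.519, 0.084, 0.14 ]))
False 0.013 (56.96, np.float64(-0.043785339242345976), array([1.869, 0.227, 1.18 ]), array([0.517, 0.084, 0.14 ]))
False 0.0115 (57.26, np.float64(-0.07160831169096664), array([ 1.952, -0.25 ,  1.684]), array([0.516, 0.085, 0.14 ]))
False 0.01 (57.56, np.float64(-0.05920918719943227), array([ 1.834, -0.084,  1.452]), array([0.514, 0.085, 0.14 ]))
```

The reverse test settles it: the bar slips counter-clockwise at only 0.06 N m but clockwise at about 0.47. The screw is therefore spring-loaded, meaning the tip is nipped, and the slight back-off has eased it into mid-window. I'll retreat and hand in.

Run:
```python
from fin import *
p=robot.get_state()["ee_pos"]
robot.move_linear(p+[.012,0,0],velocity=.08)
robot.move_linear(p+[.012,0,.09],velocity=.15)
robot.pause(.2)
s=robot.get_state();print(s["time"],s["ee_pos"],s["force"])
print(robot.sign_off())
```

```text
58.8167 [0.526 0.085 0.229] [-0.036  0.035 -0.145]
the job is handed in; nothing more can be done
None
```

I handed the job in at 58.8 s with the shaft pushed against the stop, the clamp nipped and the arm clear. I estimate the clamp force at roughly 120–150 N from handle torque. That is not certain: the handle stiffened far more gradually with turning than the stated stiffness implies, and I did not re-check the stop or the bystanders after clamping.

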